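# Slide the stop pin into the artist's work board

## Task

The panel on the artist's work board is held on the side away from the robot by two stop pins; a third is missing on the robot's side, where one round hole in the board is still empty. Take from the rack the pin of the same shape as those two (plain round grip over a wide round collar), set its tip down on the bare board about 5 cm to the side of the empty hole, slide the tip across the board to the hole and let it drop in. Leave the pin upright with its collar flush on the board.

Things in the scene. Friction and masses are not known exactly. Their poses are not given: they have to be found in the camera images.
- pin: Stop pin, bare aluminium, 78 mm tall, 120 g; from the tip up: shank 20 mm dia. x 22 mm, round collar 40 mm dia. x 6 mm, plain round grip 24 mm dia. x 50 mm. Origin: centre of the flat tip; z up the pin. Starts upright in one of the rack's pockets, collar on the rack's top. The other pockets hold different pins: one with a ball head, one with a low square head.
- rack: Fixed wooden block 250 x 70 x 34 mm (its x, y, z) with three round pockets, 26 mm dia. x 25 mm deep, in a row along its x at -90, 0 and +90 mm. Origin: centre of its underside, on the table. Its pins rise up to 56 mm above its top. Fingers closing along its y, across the row, keep clear of the neighbours.
- board: Fixed wooden board 240 x 260 x 32 mm (its x, y, z). Origin: centre of its underside, on the table. On it: a fixed white panel 90 x 150 x 4 mm centred at x +25, y 0; two fixed pins like the stop pin at x +92, y -45 and +45, rising 56 mm above the board's top; a loose pot 45 mm tall near x +60, y +105. The strip x -120 to -22 is bare.
- hole (a point): Centre of the mouth of the empty blind hole, in the board's top, 32 mm above the table; at x -46, y +30 mm in the board's axes, which are also its own. Round, 30 mm dia., 25 mm deep, no mark or rim. The board is bare for 150 mm to its -y side. Seated, the pin's tip is 22 mm below this point.
Mind the look-alikes: they are no part of the job. Leave any pink or red look-alike of the pin alone.

How it is judged:
By the outcome, as a careful person would: the job done as asked, in the order asked, and still so for the second after the job is handed in, with the robot touching nothing.
It also fails if it takes over 38 s, if anything falls off the work surface, if the arm or the gripper's body presses on something with over 40 N, if the wrist force passes 120 N, or if a joint passes its speed limit or range.

## Robot

A 6-joint arm with a two-finger parallel gripper is mounted at the origin on the work surface. World frame = base frame: x ahead of the robot, y to its left, z up, the work surface at z = 0. Lengths are in m, angles in rad, forces in N, time in s.
With the tool pointing down it reaches from about 0.25 to 0.775 m from the base axis. Payload 4 kg.
Tool frame: the origin (TCP) lies midway between the tips of the shut fingers; the grasp point (between the pads) lies 19 mm behind it (arm.hold_point_z is the z of the grasp point in the tool frame, in m); z points along the fingers, y is the line along which they close (so a half turn about z gives the same grasp; the last joint's range is limited). The gripper opens to 94 mm and grips with 3 to 60 N. Pads are 16 mm wide; open, the fingers measure 119 mm over their backs; the gripper's body (75 mm by 177 mm) begins 78 mm behind the grasp point.
Start: joints at [1.075, 0.087, 1.371, -0, 1.684, -0.103], TCP at [0.211, 0.508, 0.206] pointing down, gripper open.
Joint ranges: [-3.1, 3.1], [-0.76, 2.03], [0.27, 2.55], [-1.08, 4.22], [0.17, 2.65], [-2.57, 2.57]. Speed limits (rad/s): [2.79, 2.79, 3.14, 3.14, 3.14, 3.14].

## Interface

Orientations are given as a unit quaternion [x, y, z, w].
In Python, from station import arm, viewer gives the robot as it stands. The module is installed in compiled form; this text tells all that it offers.
- The arm moves only by the tool arm_command, never from a script. Its argument "steps" is a list that holds one entry, the list of rows, each a list of 7 numbers: the finger opening in mm, from 0 to 94, then the shift along the tool's x, y, z in mm, then the turn, a rotation vector about the tool's x, y, z in units of 5 degrees (1.0 is 5 degrees). In form: [[[gripper, tx, ty, tz, rx, ry, rz], ...]]. A call has 1 to 20 rows; each row is the pose to reach, as a shift and turn from the pose commanded when the call began, along the tool's axes at that moment; what a row does not reach only later rows make up. A row lasts 1/12 s, in which the tool goes at most 41.7 mm and 7.16 degrees, less where a joint would pass 70% of its speed; a pose out of reach is approached as far as the arm can. A call with a gripper value outside its range is refused whole. The fingers move at their own pace and stop on an object; "force" is the grip in N (left out, the last holds). Time passes only in rows, so rows that repeat a pose let the fingers close. It gives the time, the measured TCP pose, the force, the opening and the grip force at its end, in the units of the state.
- arm.sense(): the state, without advancing time (a new reading comes with each control period).
- viewer.get_image(name): name is "side" or "top" or "wrist"; returns a dict with "pixels" (480x640x3 uint8, blue, green, red), "K" (3x3 intrinsics, pixels), "distortion" ([k1, k2, p1, p2, k3] as OpenCV has them; the pictures are not rectified), "xyz" and "orientation" of the camera in the world. Camera axes: x right, y up, looking along -z (the intrinsics and any distortion apply to the point x, -y, -z); pixel columns grow to the right and rows downward; lengths in m; the calibration is good to about 2 mm. A picture is of the moment at which its call begins. There is no depth.
- arm.finish_job(): hands the job in; it is judged then, once.
The state is a dict: "t": time; "q": joint angles; "joint_vel": joint speeds; "joint_torque": joint torques, N m; "eef_pos": TCP position; "ee_rot": TCP orientation; "wrist_force": force on the tool from outside, world axes, zero at the start; "moment": the same for the moment, N m; "grip_width": finger opening in m; "gripper_force": force on a finger pad.
Only numpy, scipy, OpenCV 4.12 (cv2) and the standard library are available. Lean on these libraries where they do the work, as an engineer would, in place of code of your own. Each camera call takes 0.05 s, during which the arm holds its last target. There are 200 camera calls.

## Working session

There is one attempt and no reset: what is moved stays moved. The work goes in short steps, Python scripts to look and compute and a tool call to move; the robot and the scene stay as the last step left them, time stands still between calls to the robot, and variables do not carry over. Pictures are saved under pics/ and viewed, at most 10 in all, crops included, and the job is handed in when it is done.

Besides the shell and the picture viewer there is one more tool, called by a JSON object that holds its "api" and its "payload". arm_command: Moves the arm, as the interface text tells. Its arguments: {"type":"object","properties":{"steps":{"type":"array","items":{"type":"array","items":{"type":"array","items":{"type":"number"}}}},"force":{"type":"number"}},"required":["steps"]}

```bash
mkdir -p pics
cat > h.py <<'E'
import numpy as np, cv2
from scipy.spatial.transform import Rotation as R
from station import arm, viewer
def grab(n,f=None):
    im=viewer.get_image(n)
    if f: cv2.imwrite('pics/'+f,im['pixels'])
    return im
def ray(im,uv):
    p=cv2.undistortPoints(np.array([[uv]],float),np.array(im['K']),np.array(im['distortion']))[0,0]
    d=R.from_quat(im['orientation']).apply([p[0],-p[1],-1]); return np.array(im['xyz']),d
def onz(im,uv,z):
    o,d=ray(im,uv); return o+d*(z-o[2])/d[2]
def proj(im,P):
    c=R.from_quat(im['orientation']).inv().apply(np.atleast_2d(P)-np.array(im['xyz']))
    c=c*[1,-1,-1]
    return cv2.projectPoints(c,np.zeros(3),np.zeros(3),np.array(im['K']),np.array(im['distortion']))[0][:,0]
E
python3 - <<'E'
from h import *
a=grab('top','top.png');b=grab('side','side.png')
print(a['xyz'],a['orientation'],b['xyz'],b['orientation']);print(arm.sense(),arm.hold_point_z)
E
```

```text
[0.38416207 0.10385494 0.94851301] [ 0.03356932 -0.04095698 -0.69530264  0.71676347] [ 0.26485329 -0.66724575  0.52344978] [ 0.48984933 -0.07174164 -0.12550207  0.85973834]
{'t': 0.1, 'q': array([ 1.07490981e+00,  8.78611597e-02,  1.37205102e+00, -7.85408807e-07,
        1.68359708e+00, -1.03101593e-01]), 'joint_vel': array([-0.0005481 , -0.0010187 , -0.00534303, -0.00081828, -0.00140447,
        0.00073118]), 'joint_torque': array([ 3.00659238e-03, -3.41251767e+01, -3.03302479e+01,  7.20316591e-02,
        3.03498027e-02, -8.18768285e-05]), 'eef_pos': array([0.21029676, 0.50769187, 0.20445854]), 'ee_rot': array([ 1.95132370e-01,  9.80776448e-01, -9.15760593e-04, -2.82361933e-04]), 'wrist_force': array([ 0.7845338 , -0.04264411, -0.68097512]), 'moment': array([ 0.01181485,  0.02372808, -0.04646695]), 'gripper_force': 0.0, 'grip_width': 0.09404784427121314} -0.0188
```

View pics/top.png

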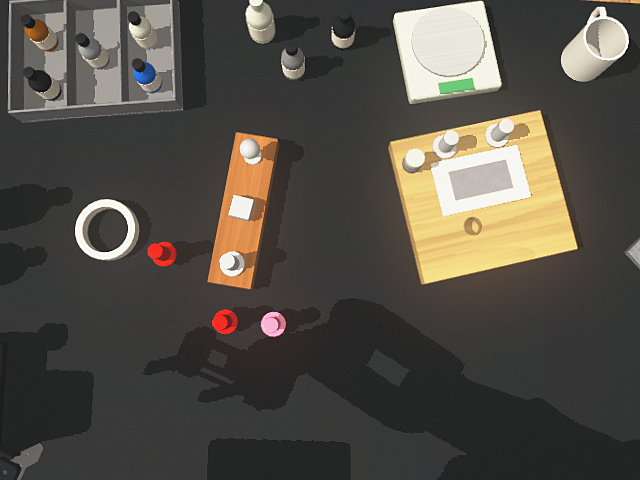

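View pics/side.png

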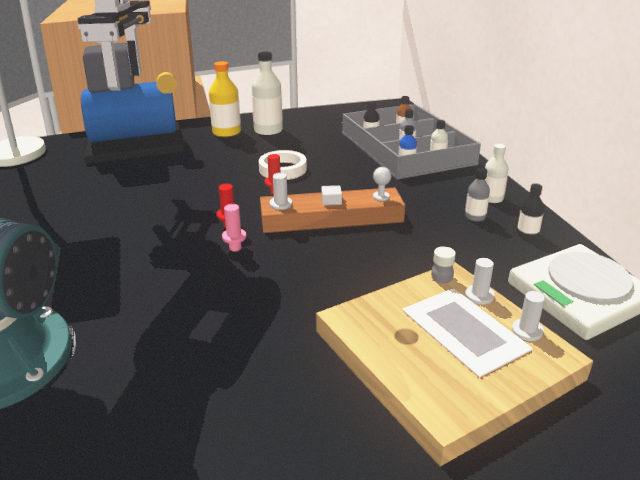

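The top view shows the rack pins at (249,150) ball, (241,208) square and (231,262), the round pin I need. The empty hole is at about (473,226), the fixed pins are at (447,143) and (500,130), and the pot is at (413,160). The side view agrees: rack pin (280,190), hole (406,337). Next I'll measure them.

Run:
```python
from h import *
a=grab('top');b=grab('side')
hsv=cv2.cvtColor(a['pixels'],cv2.COLOR_BGR2HSV)
def quad(lo,hi,roi,z):
    m=cv2.inRange(hsv,lo,hi); k=np.zeros_like(m); x0,y0,x1,y1=roi; k[y0:y1,x0:x1]=m[y0:y1,x0:x1]
    k=cv2.morphologyEx(k,cv2.MORPH_OPEN,np.ones((3,3)))
    c=max(cv2.findContours(k,0,2)[0],key=cv2.contourArea)
    P=np.array([onz(a,p,z)[:2] for p in cv2.convexHull(c)[:,0]],np.float32)
    return cv2.minAreaRect(P), cv2.boundingRect(c)
print('board',quad((12,60,90),(32,255,255),(370,90,600,300),.032))
print('rack',quad((3,100,70),(18,255,255),(190,120,300,300),.034))
h=a['pixels']
for (n,im,box) in (('topcrop',a,(190,225,300,345)),('hole',a,(440,200,510,255))):
    x0,y0,x1,y1=box; c=im['pixels'][y0:y1,x0:x1]; cv2.imwrite(f'pics/{n}.png',cv2.resize(c,None,fx=5,fy=5,interpolation=2))
x=cv2.imread('pics/hole.png');y=cv2.imread('pics/topcrop.png')
s=cv2.resize(b['pixels'][165:225,255:315],None,fx=5,fy=5)
W=np.zeros((600,800,3),np.uint8); W[:275,:350]=x; W[275:575,:300]=s;W[:600,360:]=y[:600,:440]
cv2.imwrite('pics/w1.png',W)
for n,u,z in (('hole',(473,226),.032),('grip top',(231,261),.09),('pink',(273,323),.07),('red',(225,320),.07),('red2',(160,251),.07)): print(n,onz(a,u,z))
```

```text
board (((0.5764920115470886, -0.1557634174823761), (0.24364283680915833, 0.2687147855758667), 14.356225967407227), (388, 110, 190, 175))
rack (((0.5398507118225098, 0.23333656787872314), (0.0747256949543953, 0.25225770473480225), 82.24364471435547), (208, 132, 71, 158))
hole [ 0.52436981 -0.14108753  0.032     ]
grip top [0.45052587 0.24091179 0.09      ]
pink [0.35911517 0.17555683 0.07      ]
red [0.36136314 0.24911343 0.07      ]
red2 [0.46414577 0.35506499 0.07      ]
```

View pics/w1.png

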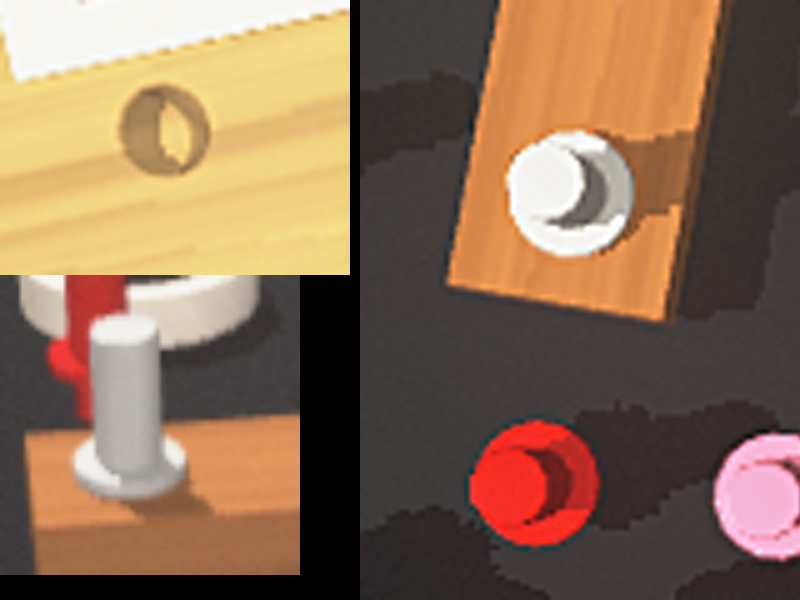

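```bash
cat >> h.py <<'E'
def tri(ims,uvs):
    A=np.zeros((3,3));B=np.zeros(3)
    for im,u in zip(ims,uvs):
        o,d=ray(im,u);d/=np.linalg.norm(d);M=np.eye(3)-np.outer(d,d);A+=M;B+=M@o
    return np.linalg.solve(A,B)
def go(x,y,z,yaw=None):
    s=arm.sense();r=R.from_quat(s['ee_rot']);t=r.inv().apply(np.array([x,y,z])-s['eef_pos'])*1000
    ya=r.apply([0,1,0]);cur=np.degrees(np.arctan2(ya[1],ya[0]))
    print('t',s['t'],'pos',s['eef_pos'].round(4),'yaw_y',cur.round(2),'tilt',r.apply([0,0,1]).round(4),'F',s['wrist_force'].round(1),'w',s['grip_width'],s['gripper_force'])
    print('shift mm',t.round(1),'rz units',None if yaw is None else round(-(yaw-cur)/5,2))
E
python3 - <<'E'
from h import *
a=grab('top');b=grab('side')
print('collar',onz(a,(232.2,263.6),.04),'grip',onz(a,(227.2,261.8),.09))
bu=lambda x,y:(x/5+255,(y-275)/5+165)
print('side grip',onz(b,bu(125,328),.09),'collar',onz(b,bu(130,465),.04))
print('hole side',onz(b,(406,337),.032))
print('hole tri',tri([a,b],[(473,226),(406,337)]))
go(.452,.242,.16,82.2)
E
```

```text
collar [0.45029145 0.2467816  0.04      ] grip [0.44913705 0.24659298 0.09      ]
side grip [0.45275243 0.24286065 0.09      ] collar [0.45147245 0.23800303 0.04      ]
hole side [ 0.52426947 -0.14367594  0.032     ]
hole tri [ 0.52494202 -0.14168044  0.03013688]
t 0.3 pos [0.2104 0.508  0.2051] yaw_y 67.5 tilt [-3.e-04 -6.e-04 -1.e+00] F [-0.5  0.2  0.3] w 0.09437592528382559 0.0
shift mm [-325.  -153.2   45.2] rz units -2.94
```

{"api": "arm_command", "payload": {"steps": [[[94,-30,-14,0,0,0,-0.3],[94,-65,-30,0,0,0,-0.6],[94,-100,-46,0,0,0,-0.9],[94,-135,-62,5,0,0,-1.2],[94,-170,-78,10,0,0,-1.5],[94,-205,-95,15,0,0,-1.9],[94,-240,-112,20,0,0,-2.3],[94,-275,-129,30,0,0,-2.6],[94,-305,-143,40,0,0,-2.8],[94,-322.5,-151,45,0,0,-2.94],[94,-322.5,-151,45,0,0,-2.94],[94,-322.5,-151,45,0,0,-2.94],[94,-322.5,-151,45,0,0,-2.94]]]}}

```text
t: 1.38
eef_pos: [0.4504, 0.2458, 0.1608]
ee_rot: [0.068, 0.998, 0.0, -0.0]
wrist_force: [-0.6, -0.5, -1.4]
grip_width: 0.0941
gripper_force: 0.0
```

Run:
```python
from h import *
w=grab('wrist','wrist1.png')
print(w['xyz'],proj(w,[[.4505,.245,.09],[.4505,.245,.04]]))
go(.4505,.245,.0488,82.2)
```

```text
[0.37208748 0.25581883 0.34007538] [[319.45809281 245.91203459]
 [319.45943009 229.48346266]]
t 1.4333 pos [0.4503 0.2461 0.1611] yaw_y 82.26 tilt [ 6.e-04  9.e-04 -1.e+00] F [-0.4  0.  -0.1] w 0.0940871222844499 0.0
shift mm [ -0.3  -1.2 112.3] rz units 0.01
```

View pics/wrist1.png

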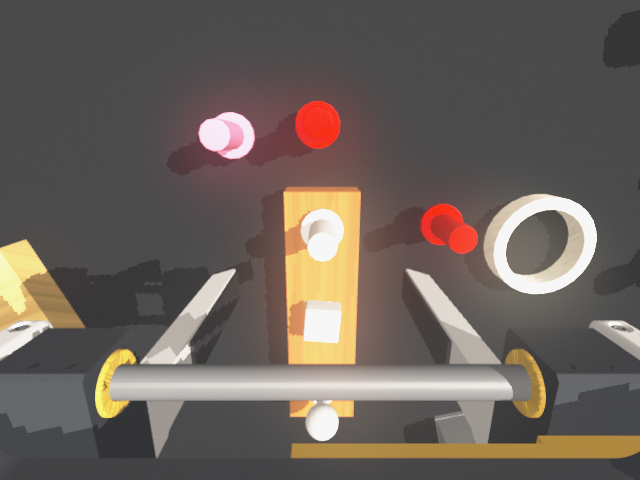

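The pin sits centred between the fingers. Its grip top is at (322,247), within 2.5 px of the prediction, so I'll descend with about +1 mm in y.

{"api": "arm_command", "payload": {"steps": [[[94,0,1,30,0,0,0],[94,0,1,65,0,0,0],[94,0,1,92,0,0,0],[94,0,1,108,0,0,0],[94,0,1,112,0,0,0],[94,0,1,112,0,0,0],[30,0,1,112,0,0,0],[10,0,1,112,0,0,0],[10,0,1,112,0,0,0],[10,0,1,112,0,0,0],[10,0,1,112,0,0,0],[10,0,1,112,0,0,0],[10,0,1,112,0,0,0],[10,0,1,112,0,0,0],[10,0,1,112,0,0,0],[10,0,1,112,0,0,0]]], "force": 30}}

```text
t: 2.77
eef_pos: [0.4508, 0.2461, 0.0484]
ee_rot: [0.068, 0.998, 0.0, -0.0]
wrist_force: [-0.0, 0.1, -0.5]
grip_width: 0.0309
gripper_force: 0.0
```

Run:
```python
from h import *
go(.4505,.247,.15,82.2)
```

```text
t 2.7667 pos [0.4508 0.2461 0.0484] yaw_y 82.19 tilt [-1.e-04  0.e+00 -1.e+00] F [-0.   0.1 -0.5] w 0.03092847640479234 0.0
shift mm [   0.4    0.8 -101.6] rz units -0.0
```

{"api": "arm_command", "payload": {"steps": [[[10,0,0,0,0,0,0],[10,0,0,0,0,0,0],[10,0,0,0,0,0,0],[10,0,0,0,0,0,0],[10,0,0,0,0,0,0],[10,0,0,0,0,0,0],[10,0,0,-5,0,0,0],[10,0,0,-20,0,0,0],[10,0,0,-40,0,0,0],[10,0,0,-60,0,0,0],[10,0,0,-80,0,0,0],[10,0,0,-100,0,0,0],[10,0,0,-100,0,0,0],[10,0,0,-100,0,0,0]]], "force": 30}}

```text
t: 3.93
eef_pos: [0.4515, 0.2464, 0.1497]
ee_rot: [0.068, 0.998, 0.001, 0.001]
wrist_force: [0.1, -0.5, -0.9]
grip_width: 0.0239
gripper_force: 30.0
```

Run:
```python
from h import *
h=np.array([.5245,-.142]);d=np.array([-np.sin(np.radians(14)),np.cos(np.radians(14))])
p=h-.05*d;print(p)
go(p[0],p[1],.15,104)
```

```text
[ 0.53659609 -0.19051479]
t 3.9333 pos [0.4515 0.2464 0.1497] yaw_y 82.19 tilt [ 0.0028  0.0011 -1.    ] F [ 0.1 -0.5 -0.9] w 0.023944073754476453 29.99977558851242
shift mm [-143.6 -421.3   -0.6] rz units -4.36
```

{"api": "arm_command", "payload": {"steps": [[[10,-3,-10,0,0,0,-0.1],[10,-12,-36,0,0,0,-0.4],[10,-24,-70,0,0,0,-0.7],[10,-36,-105,0,0,0,-1.1],[10,-48,-140,0,0,0,-1.4],[10,-60,-175,0,0,0,-1.8],[10,-72,-210,0,0,0,-2.2],[10,-84,-245,0,0,0,-2.5],[10,-96,-280,0,0,0,-2.9],[10,-108,-315,0,0,0,-3.3],[10,-119,-350,0,0,0,-3.6],[10,-130,-380,0,0,0,-3.9],[10,-139,-406,0,0,0,-4.2],[10,-143.5,-420,0,0,0,-4.36],[10,-143.5,-421,0,0,0,-4.36],[10,-143.5,-421,0,0,0,-4.36],[10,-143.5,-421,0,0,0,-4.36]]]}}

```text
t: 5.35
eef_pos: [0.5351, -0.1892, 0.147]
ee_rot: [-0.122, 0.993, 0.001, -0.001]
wrist_force: [1.1, 1.0, -0.9]
grip_width: 0.0237
gripper_force: 30.0
```

Run:
```python
from h import *
a=grab('top');b=grab('side');w=grab('wrist')
W=np.zeros((600,800,3),np.uint8)
W[:240,:320]=cv2.resize(a['pixels'][80:300,360:640],(320,240)); W[240:600,:480]=cv2.resize(b['pixels'],(480,360)); W[0:240,320:640]=cv2.resize(w['pixels'],(320,240))
cv2.imwrite('pics/w2.png',W)
cv2.imwrite('pics/side2.png',cv2.resize(b['pixels'][180:420,280:600],(800,600)))
p=arm.sense()['eef_pos'];print(proj(b,[p-[0,0,.0364],[.5245,-.142,.032]]),proj(w,[[.5245,-.142,.032]]))
go(.5366,-.1905,.0684,104)
```

```text
[[436.01910459 305.74887874]
 [405.65011655 336.13233932]] [[373.7006451  231.52379042]]
t 5.5 pos [ 0.5356 -0.189   0.1483] yaw_y 104.09 tilt [-3.e-04  6.e-04 -1.e+00] F [-0.7  0.7 -0.3] w 0.023570534024724765 29.999799728393555
shift mm [-0.6 -1.8 79.9] rz units 0.02
```

View pics/w2.png

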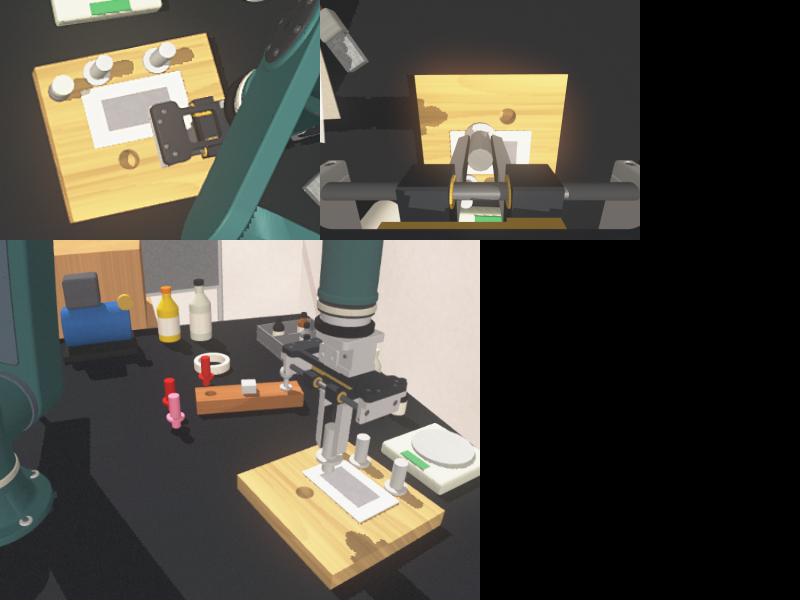

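View pics/side2.png

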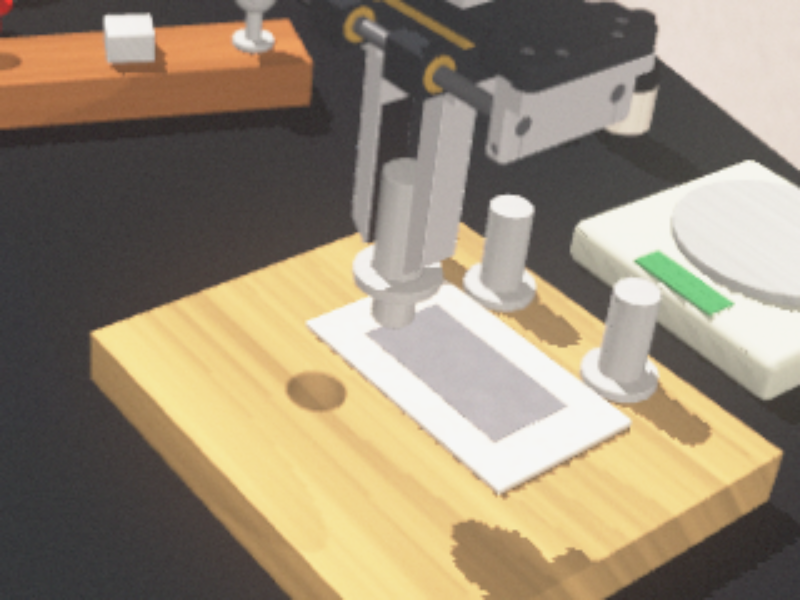

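The tip is at about (437,308) in the side view and the hole at (406,337), both close to prediction. In the wrist view the hole is at (374,234), also as predicted. I'll lower onto the bare board.

{"api": "arm_command", "payload": {"steps": [[[10,0,-1.5,20,0,0,0],[10,0,-1.5,45,0,0,0],[10,0,-1.5,62,0,0,0],[10,0,-1.5,71,0,0,0],[10,0,-1.5,75,0,0,0],[10,0,-1.5,76,0,0,0],[10,0,-1.5,76,0,0,0],[10,0,-1.5,76,0,0,0]]]}}

```text
t: 6.17
eef_pos: [0.5371, -0.1921, 0.074]
ee_rot: [-0.122, 0.993, -0.001, 0.001]
wrist_force: [-0.3, 0.2, -0.2]
grip_width: 0.0232
gripper_force: 30.0
```

Run:
```python
from h import *
go(.5366,-.1905,.0684,104)
```

```text
t 6.1667 pos [ 0.5371 -0.1921  0.074 ] yaw_y 104.01 tilt [ 0.0025 -0.0011 -1.    ] F [-0.3  0.2 -0.2] w 0.02322176347764636 29.999771118164062
shift mm [0.1 1.7 5.6] rz units 0.0
```

{"api": "arm_command", "payload": {"steps": [[[10,0,0,2,0,0,0],[10,0,0,4,0,0,0],[10,0,0,5,0,0,0],[10,0,0,5.5,0,0,0],[10,0,0,6,0,0,0],[10,0,0,6,0,0,0],[10,0,0,6,0,0,0]]]}}

```text
t: 6.75
eef_pos: [0.5367, -0.1921, 0.0684]
ee_rot: [-0.122, 0.993, -0.0, 0.001]
wrist_force: [-1.6, 1.2, 6.7]
grip_width: 0.0235
gripper_force: 30.0
```

Run:
```python
from h import *
go(.5366,-.1905,.0684,104)
```

```text
t 6.75 pos [ 0.5367 -0.1921  0.0684] yaw_y 103.99 tilt [ 1.8e-03 -7.0e-04 -1.0e+00] F [-1.6  1.2  6.7] w 0.023504509516276414 30.00212073326111
shift mm [-0.3  1.6  0. ] rz units -0.0
```

Contact is at 6.7 N. I'll slide most of the way along tool +y, then check.

{"api": "arm_command", "payload": {"steps": [[[10,0,2,0.3,0,0,0],[10,0,6,0.3,0,0,0],[10,0,10,0.3,0,0,0],[10,0,14,0.3,0,0,0],[10,0,18,0.3,0,0,0],[10,0,22,0.3,0,0,0],[10,0,26,0.3,0,0,0],[10,0,30,0.3,0,0,0],[10,0,34,0.3,0,0,0],[10,0,37,0.3,0,0,0],[10,0,38,0.3,0,0,0],[10,0,38,0.3,0,0,0]]]}}

```text
t: 7.75
eef_pos: [0.5287, -0.1561, 0.0684]
ee_rot: [-0.122, 0.993, -0.002, 0.002]
wrist_force: [0.1, -1.9, 5.8]
grip_width: 0.0236
gripper_force: 30.0
```

Run:
```python
from h import *
b=grab('side')
cv2.imwrite('pics/side3.png',cv2.resize(b['pixels'][240:420,320:560],(800,600)))
go(.5245,-.142,.0684,104)
```

```text
t 7.8 pos [ 0.5286 -0.1561  0.0684] yaw_y 103.99 tilt [ 0.0047 -0.0032 -1.    ] F [ 0.4 -2.8  5.7] w 0.023466069227668414 30.003104209899902
shift mm [ 0.6 14.7 -0.1] rz units -0.0
```

View pics/side3.png

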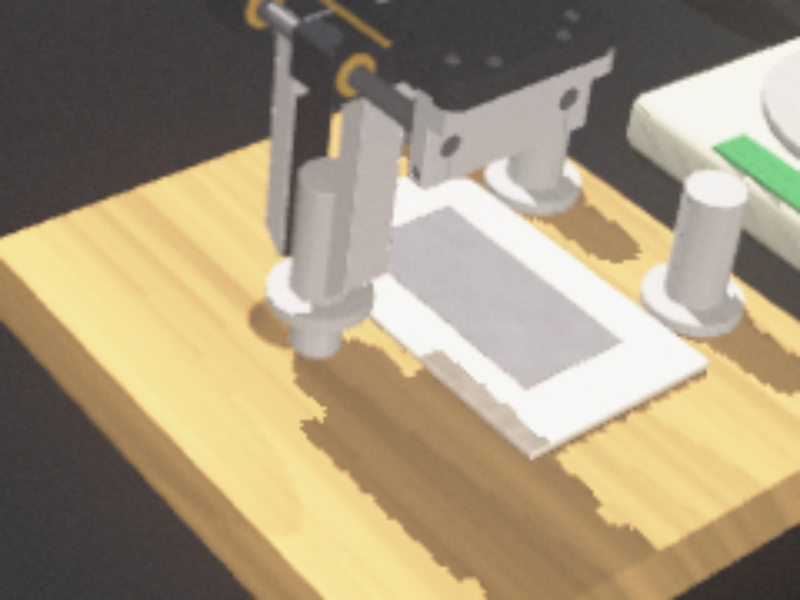

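The tip at (319,348) in the crop is on the board just short of the hole, which is at about (287,323) and partly hidden. I'll work out the remaining offset in this same view.

Run:
```python
from h import *
b=grab('side')
t=onz(b,(318.5/10*3+320,348/10*3+240),.032);h=onz(b,(406,337),.032)
d=h-t;r=R.from_quat(arm.sense()['ee_rot']);print(t,h,r.inv().apply(d)*1000)
```

```text
[ 0.53011154 -0.16014556  0.032     ] [ 0.52426947 -0.14367594  0.032     ] [ 1.68632362 17.39334454 -0.07746922]
```

{"api": "arm_command", "payload": {"steps": [[[10,0.3,3,0.2,0,0,0],[10,0.5,6,0.2,0,0,0],[10,0.7,9,0.2,0,0,0],[10,0.9,12,0.2,0,0,0],[10,1,14.5,0.2,0,0,0],[10,1,15.5,0.2,0,0,0],[10,1,15.5,0.2,0,0,0],[10,1,15.5,0.2,0,0,0]]]}}

```text
t: 8.52
eef_pos: [0.5216, -0.1396, 0.065]
ee_rot: [-0.122, 0.993, 0.001, -0.001]
wrist_force: [0.8, -0.5, -1.1]
grip_width: 0.0235
gripper_force: 30.0
```

Run:
```python
from h import *
go(.5245,-.142,.0684,104)
```

```text
t 8.5167 pos [ 0.5216 -0.1396  0.065 ] yaw_y 104.01 tilt [-0.0018  0.0011 -1.    ] F [ 0.8 -0.5 -1.1] w 0.02354925898184416 29.999882876873016
shift mm [-2.2 -3.  -3.4] rz units 0.0
```

The pin dropped 3.4 mm into the hole and the force vanished. I'll recentre slightly and lower it.

{"api": "arm_command", "payload": {"steps": [[[10,-0.7,-1,0,0,0,0],[10,-1.4,-2,0,0,0,0],[10,-1.4,-2,2,0,0,0],[10,-1.4,-2,5,0,0,0],[10,-1.4,-2,9,0,0,0],[10,-1.4,-2,13,0,0,0],[10,-1.4,-2,15,0,0,0],[10,-1.4,-2,16,0,0,0],[10,-1.4,-2,16,0,0,0],[10,-1.4,-2,16,0,0,0]]]}}

```text
t: 9.35
eef_pos: [0.5241, -0.1418, 0.05]
ee_rot: [-0.122, 0.993, 0.0, 0.0]
wrist_force: [0.5, -0.5, -0.0]
grip_width: 0.0234
gripper_force: 30.0
```

Run:
```python
from h import *
go(.5235,-.1415,.0464,104)
```

```text
t 9.35 pos [ 0.5241 -0.1418  0.05  ] yaw_y 104.0 tilt [ 0.e+00  1.e-04 -1.e+00] F [ 0.5 -0.5 -0. ] w 0.02339123867890458 29.999856054782867
shift mm [0.5 0.4 3.6] rz units -0.0
```

{"api": "arm_command", "payload": {"steps": [[[10,0,0,2,0,0,0],[10,0,0,3,0,0,0],[10,0,0,3.6,0,0,0],[10,0,0,4,0,0,0],[10,0,0,4,0,0,0],[10,0,0,4,0,0,0]]]}}

```text
t: 9.85
eef_pos: [0.5242, -0.1418, 0.0464]
ee_rot: [-0.122, 0.993, -0.0, 0.0]
wrist_force: [-1.5, -0.1, 1.9]
grip_width: 0.0235
gripper_force: 30.0
```

{"api": "arm_command", "payload": {"steps": [[[28,0,0,4,0,0,0],[35,0,0,0,0,0,0],[50,0,0,0,0,0,0],[60,0,0,0,0,0,0],[60,0,0,0,0,0,0],[60,0,0,-5,0,0,0],[60,0,0,-30,0,0,0],[60,0,0,-65,0,0,0],[60,0,0,-100,0,0,0],[60,0,0,-130,0,0,0],[60,0,0,-150,0,0,0],[60,0,0,-150,0,0,0],[60,0,0,-150,0,0,0]]]}}

```text
t: 10.93
eef_pos: [0.5249, -0.1421, 0.1976]
ee_rot: [-0.122, 0.993, -0.001, 0.002]
wrist_force: [-0.1, -0.3, -0.3]
grip_width: 0.06
gripper_force: 0.0
```

Run:
```python
from h import *
b=grab('side');w=grab('wrist')
W=np.zeros((600,800,3),np.uint8);W[:600]=cv2.resize(b['pixels'][240:420,320:560],(800,600))
W[:240,:320]=cv2.resize(w['pixels'],(320,240))
cv2.imwrite('pics/w4.png',W);go(.5,0,.2)
```

```text
t 11.0333 pos [ 0.5233 -0.1415  0.1942] yaw_y 103.99 tilt [-0.0026  0.0011 -1.    ] F [ 0.5  0.  -0.3] w 0.06014016322171817 0.0
shift mm [-11.6 143.   -5.5] rz units None
```

View pics/w4.png

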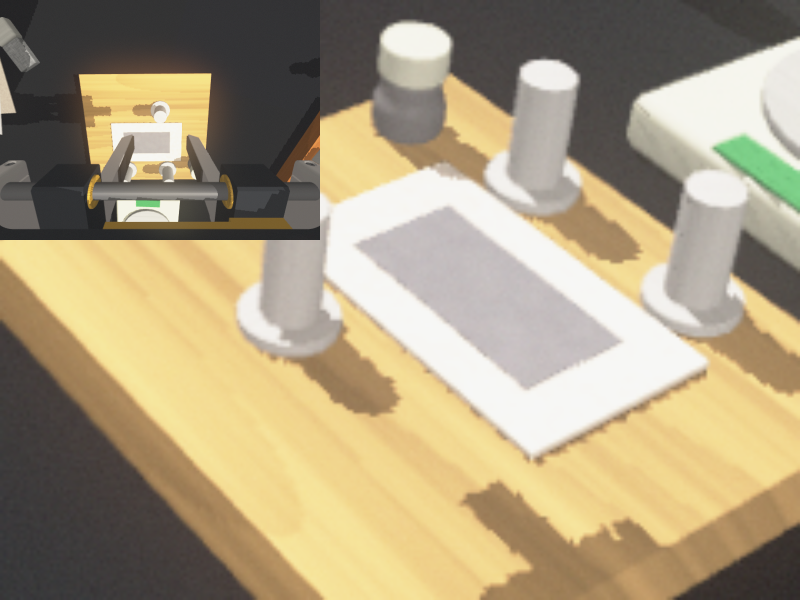

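The pin stands upright at about (290,310) with its collar flush on the board like the two fixed pins, and the gripper is clear. I'll hand it in.

```bash
python3 -c "
from station import arm
print(arm.finish_job())"
```

```text
the job is handed in; nothing more can be done
None
```

I set the stop pin's tip down on the bare board about 5 cm from the empty hole, slid it in and seated it; the last picture shows it upright with its collar flush, and I handed the job in at about 11 s.

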